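# Slide the card reader's mount to the knobbed stop

## Robot

A 7-joint arm with a two-finger parallel gripper is mounted at the origin on a cart in front of the work surface, level with it; the furniture and walls round the work are solid. World frame = base frame: x ahead of the robot, y to its left, z up, the work surface at z = 0. Lengths are in m, angles in rad, forces in N, time in s.
With the tool pointing down it reaches from about 0.35 to 0.9 m from the base axis. Payload 8.1 kg.
Tool frame: the origin (TCP) lies on the centre line of the jaws, within the pads' length; the fingertips stand 25 mm ahead of it and the grasp point (between the pads) lies 6 mm ahead of it (tip_extent is the distance from the TCP to the fingertips, in m); z points along the fingers, y is the line along which they close (so a half turn about z gives the same grasp; the last joint's range is limited). The gripper opens to 85 mm and grips with 20 to 120 N. Pads are 22 mm wide; open, the fingers measure 114 mm over their backs; the gripper's body (76 mm by 85 mm) begins 54 mm behind the grasp point. The pads swing forward as they close: fully open they stand 13 mm farther back than shut.
Start: joints at [1.223, 0.434, 0.025, 1.573, -0.012, 1.134, -0.075], TCP at [0.151, -0.606, 0.256] pointing down, gripper open.
Joint ranges: [-2.62, 2.62], [-0.44, 2.09], [-1.27, 1.32], [0.08, 2.57], [-1.32, 4.46], [0.12, 2], [-2.74, 2.74]. Speed limits (rad/s): [2.22, 2.22, 3.01, 3.01, 3.14, 3.14, 3.14].

## Interface

Orientations are given as a unit quaternion [w, x, y, z].
In Python, from bench import sense, grab_frame, close_job, look_for, place_of, tip_extent gives the robot as it stands. The module is installed in compiled form; this text tells all that it offers.
- The arm moves only by the tool step_arm, never from a script. Its argument "moves" is one flat list of numbers, 7 for each row, row after row: the gripper's target within -1 to 1 (shut at 1, half-way at 0, fully open at -1), then the shift along the world's x, y, z in cm, then the turn, a rotation vector about the world's x, y, z in degrees. In form: [jaw, tx, ty, tz, ax, ay, az, jaw, tx, ty, tz, ax, ay, az, ...]. A call has 1 to 10 rows; each row shifts and turns the commanded pose from where the row before left it; what a row does not reach is not made up. A row lasts 1/8 s, in which the tool goes at most 62.5 mm and 10.7 degrees, less where a joint would pass 70% of its speed; a pose out of reach is approached as far as the arm can. A call is refused whole if a number of a shift passes 6.25 or a number of a turn 10.7, either way. A call with a gripper value outside its range is refused whole. The fingers move at their own pace and stop on an object; "squeeze" is the grip in N (left out, the last holds). Time passes only in rows, so rows that do not move let the fingers close. It gives the time, the measured TCP pose, the force, the opening and the grip force at its end, in the units of the state.
- sense(): the state, without advancing time (a new reading comes with each control period).
- grab_frame(name): name is "scene" or "top" or "wrist"; returns a dict with "pixels" (384x512x3 uint8, blue, green, red), "range_z" (384x512 float32, m along the optical axis (not along the pixel's ray), 0 where there is no reading), "fx", "fy", "cx", "cy" (pixels), "xyz" and "rotation" of the camera in the world; the wrist camera has in their place "hand_eye" (4x4, takes a point from camera to tool coordinates, whose origin is the TCP and whose axes are the flange's). Camera axes: x right, y down, z forward; pixel columns grow to the right and rows downward; lengths in m; the calibration is good to about 2 mm. A picture is of the moment at which its call begins: read the wrist's pose just before it.
- close_job(): hands the job in; it is judged then, once.
Trained networks look in the newest picture that a camera, given by its name, has taken for a name from the list of things; names that differ only in an ending like _2 or _b are one class to them, and where a whole thing is asked for, a point or a joint stands for the part that bears it (a point fixed in the world has none). Each returns a list of dicts, best first, with "confidence" (0 to 1); they miss things now and then, are a little off and sometimes report something else, mostly with a low value. They report only what shows in the picture. A call takes as long as a camera call. They do not tell look-alikes from the thing itself.
- look_for(camera, query): "at" ([x, y, z] in m, in world coordinates, good to about 4 mm: the middle of the surface that is visible of it).
- place_of(camera, query): "at" ([x, y, z] in m, in world coordinates, good to about 4 mm: a listed point, or the origin of a listed thing).
The state is a dict: "t": time; "qpos": joint angles; "qvel": joint speeds; "joint_torque": joint torques, N m; "tool_pos": TCP position; "tool_rot": TCP orientation; "ft_force": force on the tool from outside, world axes, zero at the start; "wrist_torque": the same for the moment, N m; "gripper_width": opening from 0.0 (shut) to 1.0 (fully open); "grasp_force": force on a finger pad.
Only numpy, scipy, OpenCV 4.12 (cv2) and the standard library are available. Lean on these libraries where they do the work, as an engineer would, in place of code of your own. Each camera call takes 0.05 s, during which the arm holds its last target. There are 200 camera calls.

## Task

The card reader rides on a slide rail and is held there by a friction brake. With the fingertips, press down the ribbed pad in the middle of its carriage to free the brake and, keeping it pressed, push the carriage along the rail until it meets the stop that is marked by the round knob on top; then let the pad come up and leave the carriage there. Do not force the carriage along with the brake on, and do not pick up or shift any of the loose things round it.

Things in the scene. Friction and masses are not known exactly. Their poses are not given: they have to be found in the camera images.
- rail: Aluminium slide rail fixed on the counter, 60 mm wide, 356 mm long, 20 mm high. Origin: centre of its underside, on the counter top. Its y axis runs along the rail, z is up; the card reader hangs on the +x side.
- carriage (a joint): Position of the grey carriage along the rail (m): 0 over the rail's origin, growing to the rail's +y. It cannot lift off. With the pad up the brake holds it against some 12 to 18 N; with the pad down it slides at 1 to 2 N. The card reader (160 mm along the rail, top about 50 mm above the counter) is fixed to it, 40 to 118 mm on the rail's +x side.
- carriage_mid (a point): Middle of the carriage (80 mm along the rail, 68 mm across), over the rail's centre line, 25 mm above the counter; moves with the carriage, axes as the rail's. Two cross ridges, 52 mm apart between inner faces, 50 mm long across the rail, tops 50 mm above the counter, bound the pad: fingertips in the saddle between them can press and push.
- pad (a joint): Downward travel of the release pad (m): 0 up (brake on), 0.006 fully down. It is sprung: about 9 N to start, 12 N fully down. The brake lets go within the first 1 mm.
- pad_top (a point): Centre of the top of the dark ribbed release pad in the middle of the carriage, 40 mm above the counter when up, 34 mm when down. The pad is 44 mm along the rail and 28 mm across it. Axes as the rail's.
- knob_stop: The marked stop: fixed steel block clamped over the rail, 24 mm along the rail, 68 mm across, 42 mm high, with a round steel knob (26 mm diameter, top 74 mm above the counter) in its middle. It may stand on either side of the carriage. Origin: on the rail's centre line at counter height, under the block's middle; axes as the rail's. When the carriage meets it, the carriage's middle is 52 mm from this origin along the rail.
- plain_stop: The other stop: the same fixed steel block without the knob, at the other side of the carriage. Origin and axes as for the marked stop.
- soda_can: Loose drinks can, 53 mm diameter, 134 mm high, standing; bystander. Origin: centre of its underside.
- sugar_tub: Loose small plastic tub with a foil lid, 72 x 71 x 72 mm high; bystander. Origin: centre of its underside.
- pen: Loose pen, 139 mm long, 10 mm thick, lying along the robot's side of the rail; bystander. Origin: centre of its underside.
- cap: Loose bottle cap, 31 mm diameter, 14 mm high, lying at the robot's side of the rail; bystander. Origin: centre of its underside.
Mind the look-alikes: they are no part of the job. Leave any brown or green look-alike of the knob_stop alone.

How it is judged:
By the outcome, as a careful person would: the job done as asked, in the order asked, and still so for the second after the job is handed in, with the robot touching nothing.
It also fails if it takes over 32 s, if anything falls off the work surface, if the arm or the gripper's body presses on something with over 40 N, if the wrist force passes 120 N, or if a joint passes its speed limit or range.

## Working session

There is one attempt and no reset: what is moved stays moved. The work goes in short steps, Python scripts to look and compute and a tool call to move; the robot and the scene stay as the last step left them, time stands still between calls to the robot, and variables do not carry over. Pictures are saved under pics/ and viewed, at most 10 in all, crops included, and the job is handed in when it is done.

Besides the shell and the picture viewer there is one more tool, called after ">>>" by a JSON object that holds its "op" and its "data". step_arm: Moves the arm, as the interface text tells. Its arguments: {"type":"object","properties":{"moves":{"type":"array","items":{"type":"number"}},"squeeze":{"type":"number"}},"required":["moves"]}

```bash
mkdir -p pics; python3 - <<'E'
from bench import *
import cv2,numpy as np
s=sense();print(s['t'],s['tool_pos'],s['tool_rot'],s['gripper_width'],tip_extent)
for c in("top","scene"):
    f=grab_frame(c);cv2.imwrite(f"pics/{c}1.png",f["pixels"]);print(c,f["xyz"])
    for q in("carriage_mid","pad_top","knob_stop","plain_stop","rail","soda_can","sugar_tub","pen","cap"):
        print(q,[(np.round(d["at"],3).tolist(),round(d["confidence"],2)) for d in place_of(c,q)[:3]])
E
```

```text
0.0 [ 0.15129563 -0.60592113  0.2555206 ] [-7.81207144e-04  9.92522478e-01  1.22059371e-01 -1.76602743e-04] 1.001743682328578 0.025
top [ 0.40197711 -0.35405848  1.03845039]
carriage_mid [([0.469, -0.333, 0.029], 0.75), ([0.418, -0.433, -0.0], 0.2)]
pad_top [([0.47, -0.335, 0.04], 0.7)]
knob_stop [([0.307, -0.517, -0.006], 0.96), ([0.693, -0.234, -0.004], 0.83), ([0.416, -0.433, -0.002], 0.77)]
plain_stop [([0.548, -0.201, -0.004], 0.61)]
rail [([0.487, -0.309, -0.002], 0.95)]
soda_can [([0.415, -0.558, -0.002], 0.76)]
sugar_tub [([0.488, -0.601, 0.002], 0.85)]
pen [([0.49, -0.206, 0.002], 0.47)]
cap [([0.394, -0.362, -0.001], 0.61)]
scene [0.002467   0.14139583 0.68857733]
carriage_mid [([0.47, -0.333, 0.024], 0.82)]
pad_top [([0.468, -0.335, 0.039], 0.63)]
knob_stop [([0.686, -0.234, -0.002], 0.85), ([0.305, -0.518, -0.002], 0.8), ([0.415, -0.435, -0.002], 0.59)]
plain_stop [([0.548, -0.198, 0.002], 0.61)]
rail [([0.484, -0.309, -0.002], 0.72)]
soda_can [([0.415, -0.565, -0.003], 0.92), ([0.487, -0.308, -0.002], 0.38)]
sugar_tub [([0.493, -0.605, 0.0], 0.64), ([0.488, -0.308, 0.0], 0.2)]
pen [([0.491, -0.21, -0.003], 0.79)]
cap [([0.395, -0.361, -0.0], 0.77)]
```

View pics/top1.png

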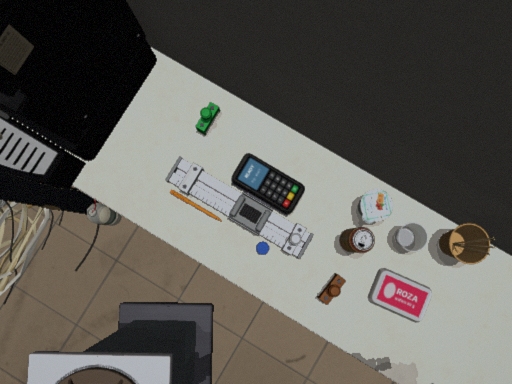

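View pics/scene1.png

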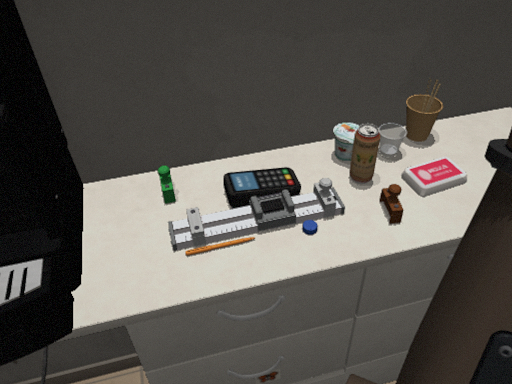

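The top view shows the steel-knob stop at px (297,238), which matches (0.416,-0.433). The plain stop is at (185,172) and the carriage pad at (250,212). The brown (332,288) and green (207,115) look-alikes stand off the rail. The carriage therefore has to go about 62 mm along (-0.49,-0.87). I'll move above the pad with the fingers shut and aligned with the rail.

>>> {"op": "step_arm", "data": {"moves": [1,3.2,2.7,-0.7,0,0,-4.3,1,3.2,2.7,-0.7,0,0,-4.3,1,3.2,2.7,-0.7,0,0,-4.3,1,3.2,2.7,-0.7,0,0,-4.3,1,3.2,2.7,-0.7,0,0,-4.3,1,3.2,2.7,-0.7,0,0,-4.3,1,3.2,2.7,-0.7,0,0,-4.3,1,3.2,2.7,-0.7,0,0,-4.3,1,3.2,2.7,-0.7,0,0,-4.3,1,3.2,2.7,-0.7,0,0,-4.3], "squeeze": 20}}

```text
t: 2.25
tool_pos: [0.4725, -0.3355, 0.1863]
tool_rot: [0.0, 0.968, -0.251, 0.0]
ft_force: [0.0, 0.7, -0.6]
gripper_width: -0.004
grasp_force: 0.0
```

>>> {"op": "step_arm", "data": {"moves": [1,0,0,0,0,0,0,1,0,0,0,0,0,0]}}

```text
t: 2.5
tool_pos: [0.4711, -0.3368, 0.1863]
tool_rot: [0.0, 0.968, -0.25, -0.0]
ft_force: [0.1, 0.7, -0.3]
gripper_width: -0.002
grasp_force: 0.0
```

```bash
cat > look.py <<'E'
from bench import *
import cv2,numpy as np,sys
from scipy.spatial.transform import Rotation as R
s=sense();q=s['tool_rot'];r=R.from_quat([q[1],q[2],q[3],q[0]]).as_matrix()
print(round(s['t'],2),np.round(s['tool_pos'],4),'axes y',np.round(r[:,1],3),'z',np.round(r[:,2],3),'F',np.round(s['ft_force'],1),round(s['gripper_width'],2))
for c in sys.argv[2:]:
    f=grab_frame(c);cv2.imwrite(f"pics/{c}{sys.argv[1]}.png",f["pixels"])
    for n in("carriage_mid","pad_top","knob_stop","plain_stop","rail"):
        print(c,n,[(np.round(d["at"],3).tolist(),round(d["confidence"],2)) for d in place_of(c,n)[:3]])
E
python3 look.py 2 wrist top scene
```

```text
2.5 [ 0.4711 -0.3368  0.1863] axes y [-0.484 -0.875  0.001] z [-0.001 -0.    -1.   ] F [ 0.1  0.7 -0.3] -0.0
wrist carriage_mid [([0.469, -0.337, 0.024], 0.62)]
wrist pad_top [([0.468, -0.336, 0.041], 0.63)]
wrist knob_stop [([0.418, -0.432, 0.002], 0.98), ([0.308, -0.514, -0.003], 0.81)]
wrist plain_stop [([0.55, -0.201, 0.001], 0.78)]
wrist rail [([0.486, -0.305, -0.003], 0.87)]
top carriage_mid []
top pad_top []
top knob_stop [([0.307, -0.519, -0.007], 0.87), ([0.418, -0.432, 0.0], 0.84), ([0.693, -0.232, -0.003], 0.72)]
top plain_stop []
top rail []
scene carriage_mid [([0.47, -0.327, 0.026], 0.58)]
scene pad_top [([0.472, -0.335, 0.04], 0.81)]
scene knob_stop [([0.687, -0.234, -0.0], 0.61)]
scene plain_stop [([0.544, -0.199, 0.002], 0.96)]
scene rail [([0.485, -0.309, 0.0], 0.78)]
```

View pics/wrist2.png

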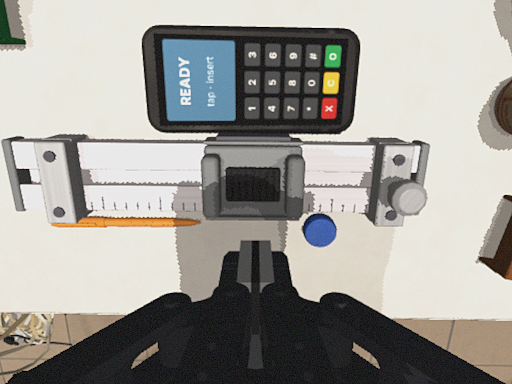

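>>> {"op": "step_arm", "data": {"moves": [1,-0.2,0.1,-2.5,0,0,0,1,0,0,-2.5,0,0,0,1,0,0,-2,0,0,0,1,0,0,-1.5,0,0,0,1,0,0,-1,0,0,0,1,0,0,0,0,0,0]}}

```text
t: 4.15
tool_pos: [0.4692, -0.3353, 0.0909]
tool_rot: [-0.0, 0.968, -0.25, -0.0]
ft_force: [0.4, 0.3, -1.0]
gripper_width: -0.001
grasp_force: 0.0
```

The wrist view shows the dark pad at px (253,184) between the ridges at (210) and (296). The steel knob stop is at right (408,197), the cap at (320,230), and the shut fingers are centred on the pad's column. I'll take one close look before pressing.

```bash
python3 look.py 3 wrist; python3 - <<'E'
from bench import *
import numpy as np
from scipy.spatial.transform import Rotation as R
s=sense();q=s['tool_rot'];r=R.from_quat([q[1],q[2],q[3],q[0]]).as_matrix()
f=grab_frame("wrist");z=f["range_z"];v,u=np.mgrid[:384,:512];m=z>0
p=np.stack([(u-f["cx"])/f["fx"]*z,(v-f["cy"])/f["fy"]*z,z],-1)[m]
H=np.array(f["hand_eye"]);w=(p@H[:3,:3].T+H[:3,3])@r.T+s['tool_pos']
ey=np.array([.491,.871,0]);ex=np.array([.871,-.491,0]);d=w-np.array(s['tool_pos'])
a,b=d@ey,d@ex
# height profile along rail, at lateral strips (TCP-centred)
for lo in(-.02,-.01,0,.01,.015):
    k=(b>lo)&(b<lo+.006)&(w[:,2]<.06)
    print(lo,[(int(x*1e3),int(1e3*np.median(w[k&(abs(a-x)<.0015),2]))) for x in np.arange(-.05,.051,.003) if (k&(abs(a-x)<.0015)).any()])
E
```

```text
4.15 [ 0.4692 -0.3353  0.0909] axes y [-0.485 -0.875  0.   ] z [-0.001  0.    -1.   ] F [ 0.4  0.3 -1. ] -0.0
wrist carriage_mid [([0.471, -0.334, 0.027], 0.56), ([0.552, -0.202, 0.002], 0.4)]
wrist pad_top [([0.468, -0.332, 0.041], 0.63), ([0.551, -0.202, 0.0], 0.33)]
wrist knob_stop [([0.421, -0.43, 0.002], 0.88), ([0.55, -0.201, -0.0], 0.61)]
wrist plain_stop [([0.55, -0.203, -0.001], 0.69), ([0.487, -0.306, -0.003], 0.32)]
wrist rail [([0.49, -0.308, -0.003], 0.92)]
-0.02 [(-50, 20), (-47, 20), (-44, 20), (-37, 49), (-34, 50), (-31, 50), (-28, 50), (-25, 47), (-22, 30), (-19, 30), (19, 30), (22, 31), (25, 31), (28, 47), (31, 50), (34, 50), (37, 50), (40, 49), (46, 22), (49, 20)]
-0.01 [(-50, 17), (-47, 20), (-44, 20), (-37, 49), (-34, 50), (-31, 50), (-28, 50), (-25, 47), (-22, 30), (-19, 40), (-16, 40), (-13, 40), (-10, 40), (-7, 41), (-1, 39), (1, 39), (7, 40), (10, 40), (13, 40), (16, 40), (19, 40), (22, 40), (25, 30), (28, 47), (31, 50), (34, 50), (37, 50), (40, 49), (46, 21), (49, 20)]
0 [(-50, 4), (-37, 49), (-34, 50), (-31, 50), (-28, 50), (-25, 47), (-22, 31), (-19, 39), 
[... 193 characters left out ...]
, 49)]
0.01 [(-50, 20), (-47, 20), (-44, 20), (-37, 49), (-34, 50), (-31, 50), (-28, 50), (-25, 47), (-22, 30), (-19, 36), (-16, 38), (-13, 38), (-10, 38), (-7, 38), (-4, 39), (-1, 38), (1, 38), (4, 38), (7, 38), (10, 38), (13, 38), (16, 39), (19, 39), (22, 36), (25, 30), (28, 47), (31, 50), (34, 50), (37, 50), (40, 49), (46, 20), (49, 20)]
0.015 [(-50, 20), (-47, 20), (-44, 20), (-40, 20), (-37, 49), (-34, 50), (-31, 50), (-28, 50), (-25, 47), (-22, 31), (-19, 31), (-16, 30), (-13, 31), (-10, 31), (-7, 31), (-4, 30), (-1, 31), (1, 30), (4, 30), (7, 30), (10, 30), (13, 30), (16, 31), (19, 31), (22, 30), (25, 31), (28, 47), (31, 50), (34, 51), (37, 50), (40, 49), (43, 20), (46, 20), (49, 20)]
```

View pics/wrist3.png

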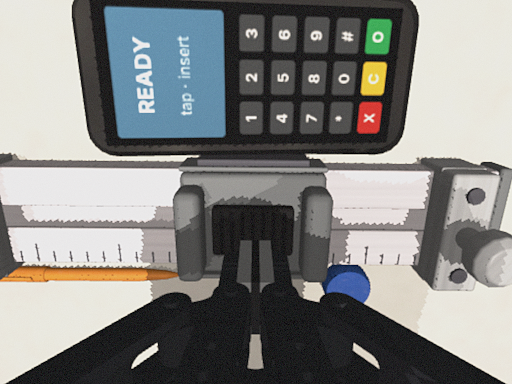

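Close up, the pad (253,225) is centred under the fingers. The depth data puts the ridge inner faces at -25 and +27 mm along the rail from the TCP, and the pad top at 40 mm. I'll press now.

>>> {"op": "step_arm", "data": {"moves": [1,0,0,-1.2,0,0,0,1,0,0,-0.9,0,0,0,1,0,0,-0.4,0,0,0,1,0,0,-0.3,0,0,0,1,0,0,0,0,0,0]}}

```text
t: 5.12
tool_pos: [0.469, -0.3351, 0.0635]
tool_rot: [-0.0, 0.968, -0.25, -0.001]
ft_force: [-4.6, 2.4, 10.1]
gripper_width: -0.002
grasp_force: 4.8
```

>>> {"op": "step_arm", "data": {"moves": [1,0,0,-0.2,0,0,0,1,0,0,-0.15,0,0,0,1,0,0,0,0,0,0]}}

```text
t: 5.5
tool_pos: [0.4691, -0.3351, 0.0603]
tool_rot: [-0.0, 0.968, -0.25, -0.0]
ft_force: [-4.3, 2.1, 10.9]
gripper_width: -0.0
grasp_force: 5.6
```

>>> {"op": "step_arm", "data": {"moves": [1,-0.15,-0.26,0,0,0,0,1,-0.15,-0.26,0,0,0,0,1,-0.15,-0.26,0,0,0,0,1,-0.15,-0.26,0,0,0,0,1,-0.15,-0.26,0,0,0,0,1,0,0,0,0,0,0]}}

```text
t: 6.25
tool_pos: [0.4614, -0.3486, 0.0604]
tool_rot: [0.0, 0.968, -0.25, -0.0]
ft_force: [-3.2, 1.8, 11.1]
gripper_width: -0.0
grasp_force: 5.5
```

```bash
python3 look.py 4 wrist
```

```text
6.25 [ 0.4614 -0.3486  0.0604] axes y [-0.485 -0.875  0.   ] z [-0.  0. -1.] F [-3.2  1.8 11.1] -0.0
wrist carriage_mid [([0.462, -0.349, 0.025], 0.58), ([0.489, -0.208, -0.001], 0.56)]
wrist pad_top [([0.464, -0.35, 0.034], 0.85)]
wrist knob_stop [([0.418, -0.431, 0.003], 0.89)]
wrist plain_stop []
wrist rail [([0.488, -0.304, -0.005], 0.83)]
```

The carriage moves with the fingers, with about 43 mm left. I'll push most of that and then creep.

>>> {"op": "step_arm", "data": {"moves": [1,-0.2,-0.35,0,0,0,0,1,-0.2,-0.35,0,0,0,0,1,-0.2,-0.35,0,0,0,0,1,-0.2,-0.35,0,0,0,0,1,-0.2,-0.35,0,0,0,0,1,-0.2,-0.35,0,0,0,0,1,-0.2,-0.35,0,0,0,0,1,-0.2,-0.35,0,0,0,0,1,-0.2,-0.35,0,0,0,0,1,0,0,0,0,0,0]}}

```text
t: 7.8
tool_pos: [0.4434, -0.3803, 0.0605]
tool_rot: [0.0, 0.968, -0.251, -0.0]
ft_force: [-3.8, 1.8, 10.7]
gripper_width: 0.003
grasp_force: 5.5
```

>>> {"op": "step_arm", "data": {"moves": [1,-0.1,-0.17,0,0,0,0,1,-0.1,-0.17,0,0,0,0,1,-0.1,-0.17,0,0,0,0,1,0,0,0,0,0,0]}}

```text
t: 8.3
tool_pos: [0.4407, -0.3852, 0.0605]
tool_rot: [0.0, 0.968, -0.25, -0.0]
ft_force: [-3.5, 1.5, 11.4]
gripper_width: 0.002
grasp_force: 5.5
```

```bash
python3 look.py 5 wrist
```

```text
8.3 [ 0.4407 -0.3852  0.0605] axes y [-0.485 -0.875  0.   ] z [-0. -0. -1.] F [-3.5  1.5 11.4] 0.0
wrist carriage_mid []
wrist pad_top [([0.441, -0.386, 0.035], 0.95)]
wrist knob_stop [([0.419, -0.431, -0.0], 0.76)]
wrist plain_stop [([0.442, -0.384, 0.035], 0.27)]
wrist rail [([0.487, -0.306, -0.004], 0.55)]
```

>>> {"op": "step_arm", "data": {"moves": [1,-0.1,-0.17,0,0,0,0,1,-0.1,-0.17,0,0,0,0,1,0,0,0,0,0,0]}}

```text
t: 8.98
tool_pos: [0.439, -0.3881, 0.0605]
tool_rot: [-0.0, 0.968, -0.25, 0.0]
ft_force: [-3.1, 3.9, 10.7]
gripper_width: -0.003
grasp_force: 5.5
```

>>> {"op": "step_arm", "data": {"moves": [1,-0.1,-0.17,0,0,0,0,1,-0.1,-0.17,0,0,0,0,1,0,0,0,0,0,0]}}

```text
t: 9.35
tool_pos: [0.4385, -0.39, 0.0605]
tool_rot: [-0.001, 0.968, -0.249, 0.001]
ft_force: [1.6, 6.7, 12.0]
gripper_width: 0.003
grasp_force: 5.5
```

```bash
cat > prof.py <<'E'
from bench import *
import numpy as np
from scipy.spatial.transform import Rotation as R
s=sense();q=s['tool_rot'];r=R.from_quat([q[1],q[2],q[3],q[0]]).as_matrix()
f=grab_frame("wrist");z=f["range_z"];v,u=np.mgrid[:384,:512];m=z>0
p=np.stack([(u-f["cx"])/f["fx"]*z,(v-f["cy"])/f["fy"]*z,z],-1)[m]
H=np.array(f["hand_eye"]);w=(p@H[:3,:3].T+H[:3,3])@r.T+s['tool_pos']
d=w-np.array(s['tool_pos']);a=d@[.492,.8705,0];b=d@[.8705,-.492,0]
k0=(w[:,2]<.06)
for lo in(.016,.022,.026):
    k=k0&(b>lo)&(b<lo+.005)
    print(lo,[(int(round(x*1e3)),int(1e3*np.median(w[k&(abs(a-x)<.001),2]))) for x in np.arange(-.07,.046,.002) if (k&(abs(a-x)<.001)).any()])
E
python3 prof.py; python3 look.py 6 wrist
```

```text
0.016 [(-70, 20), (-60, 41), (-58, 42), (-56, 42), (-54, 42), (-52, 42), (-50, 43), (-48, 43), (-46, 42), (-44, 42), (-42, 42), (-40, 42), (-38, 42), (-36, 49), (-34, 50), (-32, 50), (-30, 50), (-28, 50), (-26, 50), (-24, 48), (-22, 32), (-20, 30), (-18, 31), (-16, 31), (-14, 31), (-12, 30), (-10, 30), (-8, 30), (-6, 30), (-4, 30), (-2, 30), (0, 30), (2, 30), (4, 31), (6, 31), (8, 30), (10, 30), (12, 30), (14, 30), (16, 30), (18, 31), (20, 30), (22, 30), (24, 31), (26, 31), (28, 31), (30, 46), (32, 50), (34, 50), (36, 50), (38, 50), (40, 50), (42, 49)]
0.022 [(-70, 20), (-60, 42), (-58, 42), (-56, 42), (-54, 42), (-52, 44), (-50, 44), (-48, 44), (-46, 44), (-44, 42), (-42, 42), (-40, 42), (-38, 41), (-36, 36), (-34, 43), (-32, 45), (-30, 44), (-28, 45), (-26, 43), (-24, 39), (-22, 31), (-20, 30), (-18, 30), (-16, 31), (-14, 31), (-12, 31), (-10, 30), (-8, 31), (-6, 30), (-4, 30), (-2, 31), (0, 31), (2, 30), (4, 30), (6, 30), (8, 30), (10, 30), (12, 30), (14, 30), (16, 30), (18, 30), (20, 30), (22, 31), (24, 30), (26, 30), (28, 30), (30, 40), (32, 43), (34, 45), (36, 44), (38, 44), (4
[... 240 characters left out ...]
0), (-28, 30), (-26, 30), (-24, 30), (-22, 30), (-20, 30), (-18, 30), (-16, 30), (-14, 30), (-12, 30), (-10, 30), (-8, 30), (-6, 30), (-4, 30), (-2, 30), (0, 30), (2, 30), (4, 30), (6, 30), (8, 30), (10, 30), (12, 30), (14, 30), (16, 30), (18, 30), (20, 30), (22, 30), (24, 30), (26, 30), (28, 30), (30, 30), (32, 30), (34, 30), (36, 30), (38, 30), (40, 30), (42, 29), (44, 20)]
9.4 [ 0.4385 -0.39    0.0605] axes y [-0.483 -0.876 -0.002] z [ 0.002  0.002 -1.   ] F [ 0.8  7.5 11.2] -0.0
wrist carriage_mid [([0.438, -0.388, 0.025], 0.73)]
wrist pad_top [([0.442, -0.386, 0.033], 0.63)]
wrist knob_stop [([0.419, -0.429, 0.002], 0.62)]
wrist plain_stop []
wrist rail [([0.485, -0.308, -0.003], 0.76)]
```

View pics/wrist6.png

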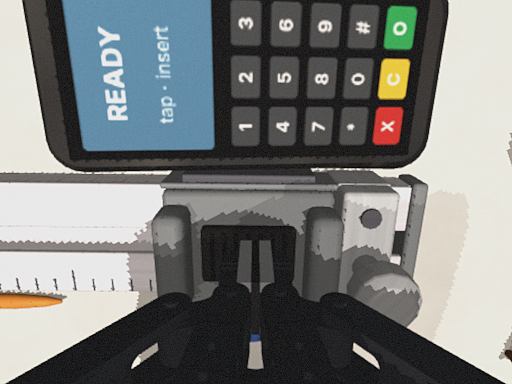

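The view shows the carriage's right edge at px 340 flush against the knob stop's block, with no gap. Depth agrees (carriage end -37 mm, block face -38 mm), and the reaction along the rail has risen to about 7 N. I'll lift straight off.

>>> {"op": "step_arm", "data": {"moves": [1,0,0,0.3,0,0,0,1,0,0,0.4,0,0,0,1,0,0,1,0,0,0,1,0,0,2,0,0,0,1,0,0,3,0,0,0,1,0,0,4,0,0,0,1,0,0,3,0,0,0,1,0,0,0,0,0,0,1,0,0,0,0,0,0]}}

```text
t: 10.82
tool_pos: [0.4365, -0.3918, 0.1965]
tool_rot: [-0.0, 0.968, -0.25, -0.0]
ft_force: [0.2, 1.0, -0.7]
gripper_width: -0.003
grasp_force: 0.0
```

```bash
python3 look.py 7 wrist; sed -i 's/(.016,.022,.026)/(.0,.016,.026)/' prof.py; python3 prof.py
```

```text
10.82 [ 0.4365 -0.3918  0.1965] axes y [-0.485 -0.875  0.   ] z [-0.001  0.    -1.   ] F [ 0.2  1.  -0.7] -0.0
wrist carriage_mid [([0.443, -0.389, 0.025], 0.85)]
wrist pad_top [([0.44, -0.389, 0.037], 0.58), ([0.55, -0.204, -0.002], 0.35)]
wrist knob_stop [([0.306, -0.515, -0.003], 0.66), ([0.42, -0.431, 0.002], 0.55), ([0.394, -0.362, 0.001], 0.28)]
wrist plain_stop [([0.552, -0.204, -0.002], 0.67)]
wrist rail [([0.487, -0.305, -0.002], 0.79)]
0.0 [(-70, 4), (-68, 4), (-66, 4), (-40, 42), (-38, 42), (-36, 42), (-34, 48), (-32, 50), (-30, 50), (-28, 50), (-26, 51), (-24, 50), (-22, 49), (-20, 32), (-18, 30), (-16, 39), (-14, 40), (-12, 41), (-10, 40), (-8, 40), (-6, 41), (-4, 40), (-2, 40), (0, 41), (2, 40), (4, 40), (6, 40), (8, 40), (10, 41), (12, 41), (14, 40), (16, 41), (18, 40), (20, 40), (22, 41), (24, 40), (26, 40), (28, 31), (30, 30), (32, 46), (34, 50), (36, 51), (38, 51), (40, 51), (42, 50), (44, 48)]
0.016 [(-70, 20), (-68, 20), (-66, 20), (-64, 20), (-58, 42), (-56, 42), (-54, 42), (-52, 42), (-50, 42), (-48, 42), (-46, 42), (-44, 42), (-42, 42), (-40, 42), (-38, 42), (-
[... 318 characters left out ...]
26, 30), (28, 30), (30, 30), (32, 47), (34, 50), (36, 50), (38, 51), (40, 50), (42, 50), (44, 49)]
0.026 [(-70, 20), (-68, 20), (-66, 20), (-64, 20), (-62, 12), (-58, 42), (-56, 42), (-54, 42), (-52, 42), (-50, 42), (-48, 43), (-46, 42), (-44, 43), (-42, 42), (-40, 42), (-38, 42), (-36, 41), (-34, 30), (-32, 30), (-30, 30), (-28, 30), (-26, 30), (-24, 30), (-22, 30), (-20, 30), (-18, 30), (-16, 30), (-14, 30), (-12, 30), (-10, 30), (-8, 30), (-6, 30), (-4, 30), (-2, 30), (0, 30), (2, 30), (4, 30), (6, 30), (8, 30), (10, 30), (12, 30), (14, 30), (16, 30), (18, 30), (20, 30), (22, 30), (24, 30), (26, 30), (28, 30), (30, 30), (32, 30), (34, 30), (36, 31), (38, 31), (40, 30), (42, 30), (44, 30)]
```

View pics/wrist7.png

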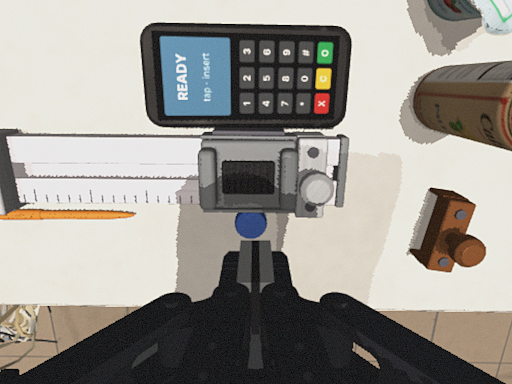

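The carriage is flush against the knob stop (edge at px 297). The pad (248,177) is back up at 40 mm, and the pen, cap and can haven't moved. I'm handing it in.

```bash
python3 -c "
from bench import *
print(close_job())"
```

```text
the job is handed in; nothing more can be done
None
```

The carriage now sits against the knob-marked stop with the pad back up and the brake on; the pen, cap and can showed no movement in the last view, and the job is handed in at about 11 s of the 32 s allowed.

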